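# Set the plate easel's sliding leg to its mark and cam it tight, keeping hold

## Task

Set the lean of the plate easel: slide the orange transport lock all the way out to its open stop, then push the sliding leg along the rail until its white nose meets the near edge of the red mark clip. Hold the leg there against the backrest's weight while you swing the red cam lever fully closed, and finish still gripping the leg at the mark with the lever shut - do not let go, so the lean can be checked. Leave the owl, the bowl and the little pueblo house where they stand.

Things in the scene. Friction and masses are not known exactly. Their poses are not given: they have to be found in the camera images.
- stand: Fixed table-top plate easel: aluminium rail 400 mm long, 20 wide, its top 18 above the shelf. Origin mid-rail at shelf height; x runs along the rail from the leg's parking end to the backrest, y points to the cam lever's side, z up. The wooden backrest (130 wide, with a plate) is hinged 190 mm along +x, leans back over the rail, is at most 245 high and stays over 80 mm ahead of the leg's nose.
- leg (a joint): Travel of the sliding leg along the rail towards the backrest (stand +x), m: 0 parked at the rear stop (its start), 0.115 at the front stop. The leaning backrest, propped on the leg by a strut, pushes it back towards 0 with 1 to 5 N, so it runs back if let go while the cam lever is open. The transport lock, until opened, lets it move only about 3 mm.
- leg_nose (a point): White nose (front face) of the leg's aluminium shoe, on the rail's centre line, 19.5 mm above the shelf; axes as the stand's. This is what must meet the mark. The shoe is 34 mm wide and 48 high and reaches 40 mm back from the nose; the strut's clevis on top is 60 high, the strut rises forward from it.
- grip_point (a point): Point on the centre line of the leg's black grip tongue, 51 mm behind the nose, 46 mm above the shelf. The tongue is 16 mm wide, on the rail's centre line, 40 to 105 mm behind the nose, 26 to 58 high. Above 25 mm there is nothing beside or behind it but wing, lever and, farther out on the -y side, the lock's knob.
- wing_face (a point): Middle of the flat rear face of the leg's black finger wing, 40 mm behind the nose, 26 mm from the centre line on the -y side, 41 mm high. The wing is 10 mm thick, 24 to 58 mm high, and stands out from the tongue (8 mm) to 44 mm from the centre line; a finger beside the tongue, against this face, pushes the leg forward and holds it.
- lever (a joint): Angle of the red cam lever, rad: 0 shut, growing as its rear end swings out to the +y side; starts 0.40 to 0.52 (open), at most 0.60, and stays where it is left. Its upright pivot is on the shoe, 30 mm behind the nose and 22 mm from the centre line on the +y side. Shut, it clamps the leg to the rail.
- lever_blade (a point): Point on the outer (+y) face of the lever's blade, 21 mm from the pivot, 46 high. Blade: 6 mm thick, 26 to 58 high, reaching 67 mm back from the pivot. Shut, it lies along the tongue, outer face 20 mm from the centre line: tongue and shut lever are 28 mm wide together. Squeezed against the tongue between two fingers it shuts: about 6 N here at first, 10 to 12 N at the end as the cam bites.
- lock (a joint): Travel of the transport lock, m: 0 locked, 0.022 fully out at its open stop; starts within 0.004 of locked. It slides away from the rail (stand -y), takes about 2 N and stays where it is left.
- lock_knob (a point): Middle (36 mm high) of the transport lock's orange ribbed knob, 14 x 14 mm, 16 to 46 mm above the shelf. It stands on the stand's -y side, 66 mm from the rail's centre line when locked, 10 mm behind the parked nose, on an aluminium track 34 mm wide and 16 high that reaches from 15 to 105 mm from the centre line.
- mark_edge (a point): Middle of the near edge (towards the leg) of the red clip on the rail, the length mark; 19.5 mm above the shelf. The clip is 8 mm long along the rail and 38 wide, and sits 50 to 105 mm ahead of the parked nose. It is only a mark: the shoe passes over it without being stopped.
- owl: Cream and brown ceramic owl bank, about 95 mm wide and 145 mm high, origin under its middle. A bystander.
- bowl: Speckled stoneware bowl, 150 mm across and 62 mm high, origin under its middle. A bystander.
- pueblo: Painted wooden pueblo-house figure, 75 x 120 mm, 127 mm high, origin under its middle. A bystander.
- green_box: Green plastic box with a hinged lid, 130 x 190 mm, about 85 mm high plus its knob, origin under its middle; it stays put. A bystander.

How it is judged:
On the way, in this order (a step that is already met when the one before it is completed fails the run):
1. the transport lock is slid out to its open stop (value of joint lock above 0.019 m), for 0.2 s.
2. the fingers hold the leg with its nose at the mark while the cam lever is still open (x of leg_nose in the frame of mark_edge between -0.004 and 0.004 m and value of joint lever above 0.12 rad and (contact force between the fingers and grip_tongue above 0.3 N or contact force between the fingers and finger_wing above 0.3 N)), for 0.1 s.
3. the cam lever is shut with the leg held at the mark (x of leg_nose in the frame of mark_edge between -0.004 and 0.004 m and value of joint lever below 0.06 rad and contact force between the fingers and grip_tongue above 3 N), for 0.2 s.
At the end, for the whole second after the job is handed in: Transport lock within 3 mm of its open stop; the leg's nose within 4 mm of the red clip's near edge, at rest; cam lever within 0.06 rad of shut; and the fingers still gripping the leg's black grip with more than 3 N (all of step 3 and value of joint lock above 0.019 m and velocity of joint leg between -0.01 and 0.01 m/s); the arm keeps its last pose, push and grip.
It fails at once if a bystander (owl, bowl, pueblo house) is pushed more than 30 mm or tipped ((distance of owl from where it was at the start of the episode above 0.03 m or angle between owl's own z axis and vertical above 0.35 rad) or (distance of bowl from where it was at the start of the episode above 0.03 m or angle between bowl's own z axis and vertical above 0.35 rad) or (distance of pueblo from where it was at the start of the episode above 0.03 m or angle between pueblo's own z axis and vertical above 0.35 rad)).
It also fails if it takes over 40 s, if anything falls off the work surface, if the arm or the gripper's body presses on something with over 40 N, if the wrist force passes 120 N, or if a joint passes its speed limit or range.

## Robot

A 7-joint arm with a two-finger parallel gripper is mounted at the origin on the work surface. World frame = base frame: x ahead of the robot, y to its left, z up, the work surface at z = 0. Lengths are in m, angles in rad, forces in N, time in s.
With the tool pointing down it reaches from about 0.375 to 0.925 m from the base axis. Payload 3.1 kg.
Tool frame: the origin (TCP) lies on the mounting face of the last link; the fingertips stand 173 mm ahead of it and the grasp point (between the pads) lies 155 mm ahead of it; x points along the fingers, y is the direction in which the jaws open and shut, and the axes are right-handed (so a half turn about x gives the same grasp; the last joint's range is limited). The gripper opens to 85 mm and grips with 20 to 120 N. Pads are 22 mm wide; open, the fingers measure 114 mm over their backs; the gripper's body (76 mm by 85 mm) begins 54 mm behind the grasp point. The pads swing forward as they close: fully open they stand 13 mm farther back than shut.
Start: joints at [-1.246, 0.383, 0.044, 1.598, -0.018, 1.161, -0.05], TCP at [0.267, 0.593, 0.405] pointing down, gripper open.
Joint ranges: [-2.61, 2.61], [-0.41, 2.15], [-1.48, 1.57], [0, 2.5], [-1.57, 4.71], [0.05, 1.97], [-2.85, 2.85]. Speed limits (rad/s): [2.79, 2.79, 3.14, 3.14, 3.14, 3.14, 3.14].

## Interface

Orientations are given as a unit quaternion [x, y, z, w].
In Python, from cell import env gives the robot as it stands.
- The arm moves only by the shell command python3 -m jog 'ROWS' [FORCE]. ROWS is JSON, a list of rows, each a list of 7 numbers: the shift along the world's x, y, z in cm, then the turn, a rotation vector about the world's x, y, z in degrees, then the opening, from 0 (shut) to 1 (fully open). In form: [[x, y, z, ax, ay, az, grip], ...]. A call has 1 to 20 rows; each row shifts and turns the pose as measured when the row begins; what a row does not reach is not made up. A row lasts 1/10 s, in which the tool goes at most 50 mm and 8.59 degrees, less where a joint would pass 70% of its speed; a pose out of reach is approached as far as the arm can. A call is refused whole if a number of a shift passes 5 or a number of a turn 8.59, either way. A call with a gripper value outside its range is refused whole. The fingers move at their own pace and stop on an object; FORCE is the grip in N (left out, the last holds). Time passes only in rows, so rows that do not move let the fingers close. It gives the time, the measured TCP pose, the force and the opening at its end, in the units of the state.
- env.read_state(): the state, without advancing time (a new reading comes with each control period).
- env.get_image(name): name is "scene" or "top" or "wrist"; returns (picture, depth): 400x640x3 uint8, red, green, blue; 400x640 float32, m along the optical axis (not along the pixel's ray), 0 where there is no reading.
- env.calibration(name): a dict with "intrinsics" (3x3 intrinsics, pixels), "D" ([k1, k2, p1, p2, k3] as OpenCV has them; the pictures are not rectified), "eye" and "rotation" of the camera in the world. Camera axes: x right, y up, looking along -z (the intrinsics and any distortion apply to the point x, -y, -z); pixel columns grow to the right and rows downward; lengths in m; the calibration is good to about 2 mm. A picture is of the moment at which its call begins: read the wrist's pose just before it. calibration takes no time and is no camera call; for the wrist camera it gives the pose at the moment of the call.
- env.sign_off(): hands the job in, once; it reports no verdict.
The state is a dict: "clock": time; "qpos": joint angles; "qd": joint speeds; "effort": joint torques, N m; "position": TCP position; "tcp_rot": TCP orientation; "force": force on the tool from outside, world axes, zero at the start; "ft_torque": the same for the moment, N m; "opening": finger opening in m.
Only numpy, scipy, OpenCV 4.12 (cv2) and the standard library are available. Lean on these libraries where they do the work, as an engineer would, in place of code of your own. Each camera call takes 0.05 s, during which the arm holds its last target.

## Working session

There is one attempt and no reset: what is moved stays moved. The work goes in short steps, Python scripts to look and compute and a shell command to move; the robot and the scene stay as the last step left them, time stands still between calls to the robot, and variables do not carry over. Pictures are saved under pics/ and viewed, and the job is handed in when it is done.

```bash
mkdir -p pics; ls
python3 - <<'E'
from cell import env
import cv2,numpy as np
s=env.read_state();print({k:np.round(v,4).tolist() for k,v in s.items()})
for n in ['scene','top']:
    im,d=env.get_image(n);cv2.imwrite(f'pics/{n}0.png',im[:,:,::-1]);np.save(f'{n}0_d.npy',d);np.save(f'{n}0_i.npy',im)
    c=env.calibration(n);print(n,c)
E
```

```text
pics
{'clock': 0.0, 'qpos': [-1.2458, 0.3839, 0.0438, 1.5996, -0.0179, 1.1612, -0.0499], 'qd': [-0.0003, -0.001, -0.0006, -0.0, -0.0004, 0.0014, 0.0], 'effort': [-0.0005, -43.3456, 1.0244, -24.9514, 0.0106, 0.0114, 0.0], 'position': [0.2665, 0.5923, 0.4033], 'tcp_rot': [0.1474, 0.6915, -0.1493, 0.6912], 'force': [0.2562, 0.2786, 0.6535], 'ft_torque': [0.0195, -0.0296, -0.0152], 'opening': 0.0856}
scene {'intrinsics': array([[363.96049891,   0.        , 320.94417403],
       [  0.        , 363.96049891, 202.35227257],
       [  0.        ,   0.        ,   1.        ]]), 'D': array([-0.08093693,  0.        ,  0.        ,  0.        ,  0.        ]), 'eye': array([ 1.29619968, -0.1062483 ,  0.92227556]), 'rotation': array([0.27258515, 0.24490416, 0.60828794, 0.70406326])}
top {'intrinsics': array([[377.72293243,   0.        , 316.73095876],
       [  0.        , 377.72293243, 200.00368007],
       [  0.        ,   0.        ,   1.        ]]), 'D': array([-0.0496238,  0.       ,  0.       ,  0.       ,  0.       ]), 'eye': array([ 0.40281638, -0.0272933 ,  1.16146179]), 'rotation': array([-0.0362815 ,  0.0398059 ,  0.70678775, -0.70537239])}
```

View pics/scene0.png

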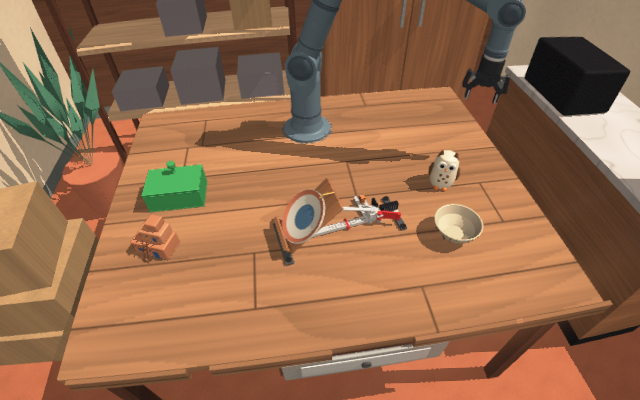

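View pics/top0.png

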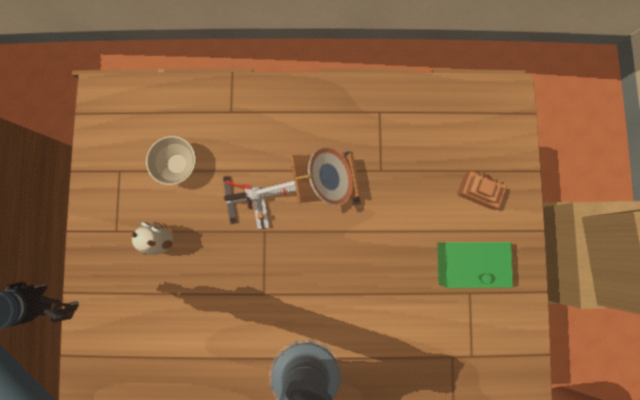

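The top view shows the easel rail from about (225,195) to (355,180), running along world −y. The lever is on the far side (+x) and the lock on the robot's side. I'll enlarge both views.

Run:
```python
import cv2,numpy as np
t=np.load('top0_i.npy')[:,:,::-1];s=np.load('scene0_i.npy')[:,:,::-1]
cv2.imwrite('pics/t1.png',cv2.resize(t[160:240,215:315],None,fx=8,fy=7.5,interpolation=cv2.INTER_CUBIC)[:600])
cv2.imwrite('pics/s1.png',cv2.resize(s[180:255,310:410],None,fx=8,fy=8,interpolation=cv2.INTER_CUBIC))
```

```text
(no output)
```

View pics/t1.png

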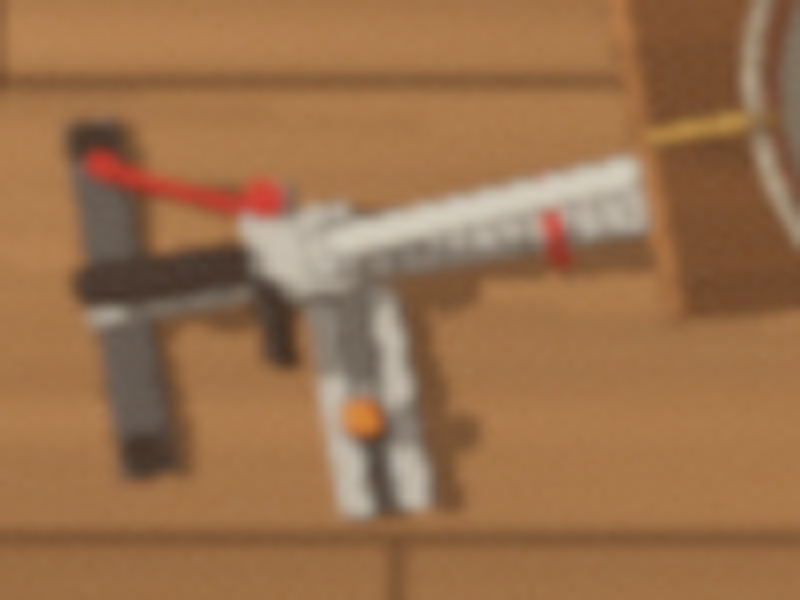

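View pics/s1.png

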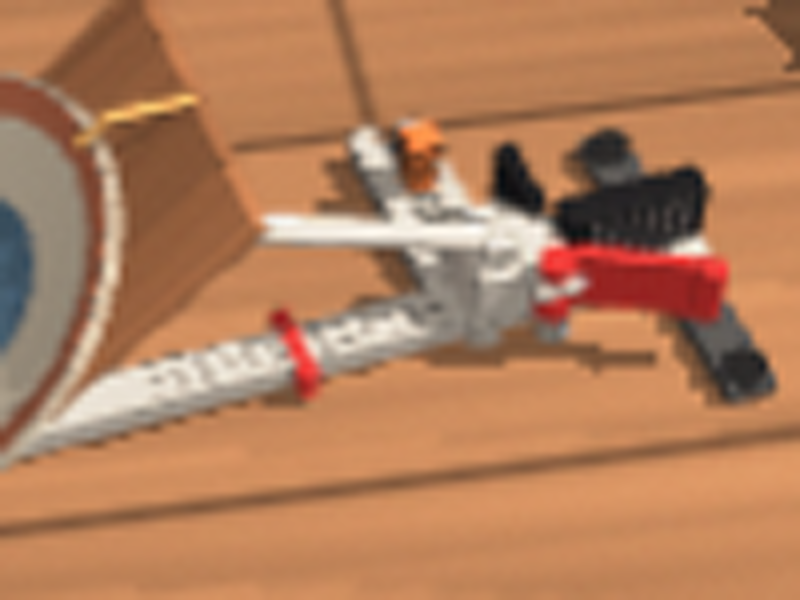

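```bash
cat > h.py <<'E'
import cv2,numpy as np
from scipy.spatial.transform import Rotation as R
def ray(c,uv):
    p=cv2.undistortPoints(np.array([[uv]],float),c['intrinsics'],c['D'])[0,0]
    d=R.from_quat(c['rotation']).apply([p[0],-p[1],-1]);return np.array(c['eye']),d
def onz(c,uv,z):
    e,d=ray(c,uv);return e+d*(z-e[2])/d[2]
def proj(c,P):
    q=R.from_quat(c['rotation']).inv().apply(np.atleast_2d(P)-c['eye'])
    q=q*[1,-1,-1]
    return cv2.projectPoints(q,np.zeros(3),np.zeros(3),c['intrinsics'],c['D'])[0][:,0]
E
python3 - <<'E'
from h import *
from cell import env
c=env.calibration('top')
P={}
for n,u,v,z in [('knob',362,418,.046),('mark',546,238,.0195),('trear',80,285,.058),('tfront',250,272,.058),('piv',265,197,.058),('lend',97,163,.058),('trackL',357,512,.016),('trackR',430,505,.016)]:
    P[n]=onz(c,(215+u/8,160+v/7.5),z);print(n,P[n].round(4))
a=P['tfront']-P['trear'];print(np.degrees(np.arctan2(a[1],a[0])))
a=P['mark']-P['trear'];print(np.degrees(np.arctan2(a[1],a[0])))
d=np.load('top0_d.npy');print(d[190:200:2,225:250:3])
w=env.calibration('wrist');print(w['eye'],R.from_quat(w['rotation']).as_matrix().round(3)); print(R.from_quat(env.read_state()['tcp_rot']).as_matrix().round(3))
E
```

```text
knob [0.4768 0.1342 0.046 ]
mark [0.5518 0.0689 0.0195]
trear [0.5285 0.2372 0.058 ]
tfront [0.5335 0.1745 0.058 ]
piv [0.5632 0.1695 0.058 ]
lend [0.5769 0.2321 0.058 ]
trackL [0.4408 0.14   0.016 ]
trackR [0.4436 0.1123 0.016 ]
-85.42086463512128
-82.124856735213
[[1.1578476 1.1651274 1.1600832 1.1723721 1.1733911 1.1706953 1.1697251
  1.1244619 1.1249636]
 [1.1676195 1.1612799 1.1589832 1.1702538 1.169486  1.1696292 1.169534
  1.1216469 1.1223011]
 [1.1707903 1.1557264 1.1641452 1.1155587 1.1097518 1.1109154 1.1075923
  1.1201411 1.1206149]
 [1.1115901 1.1111399 1.1125889 1.109554  1.108934  1.1092036 1.1098689
  1.1169171 1.1254514]
 [1.1052976 1.1071486 1.1101953 1.1105951 1.1088657 1.1143358 1.1209632
  1.1110619 1.1176442]]
[0.19564196 0.62445998 0.37219524] [[ 0.411 -0.869 -0.275]
 [ 0.912  0.391  0.127]
 [-0.003 -0.303  0.953]]
[[-0.001  0.41   0.912]
 [-0.002  0.912 -0.41 ]
 [-1.    -0.002  0.   ]]
```

```bash
python3 -m jog '[[1.8,-2.95,0,0,0,-4.15,1],[1.8,-2.95,0,0,0,-4.15,1],[1.8,-2.95,0,0,0,-4.15,1],[1.8,-2.95,0,0,0,-4.15,1],[1.8,-2.95,0,0,0,-4.15,1],[1.8,-2.95,0,0,0,-4.15,1],[1.8,-2.95,0,0,0,-4.15,1],[1.8,-2.95,0,0,0,-4.15,1],[1.8,-2.95,0,0,0,-4.15,1],[1.8,-2.95,0,0,0,-4.15,1],[1.8,-2.95,0,0,0,-4.15,1],[1.8,-2.95,0,0,0,-4.15,1],[1.8,-2.95,0,0,0,-4.15,1],[1.8,-2.95,0,0,0,-4.15,1],[0,0,0,0,0,0,1]]'
cat > snap.py <<'E'
import sys
from h import *
from cell import env
import pickle
n=sys.argv[1];cam=sys.argv[2] if len(sys.argv)>2 else 'wrist'
s=env.read_state();c=env.calibration(cam);im,d=env.get_image(cam)
cv2.imwrite(f'pics/{n}.png',im[:,:,::-1]);pickle.dump((s,c,im,d),open(n+'.pkl','wb'))
M=R.from_quat(s['tcp_rot']).as_matrix()
print(s['clock'],s['position'],M[:,0].round(4),'yaw of y',np.degrees(np.arctan2(M[1,1],M[0,1])),s['force'],s['opening'],c['eye'])
E
python3 snap.py w1
```

```text
clock: 1.6
position: [0.518, 0.1592, 0.395]
tcp_rot: [0.471, 0.527, -0.479, 0.521]
force: [0.3, -0.7, 0.8]
opening: 0.0854
1.6 [0.51796498 0.15918001 0.39498605] [-0.014  -0.0023 -0.9999] yaw of y 5.567667273791979 [ 0.28938443 -0.65244286  0.75211017] 0.0854428758174362 [0.50994902 0.23668329 0.36371586]
```

View pics/w1.png

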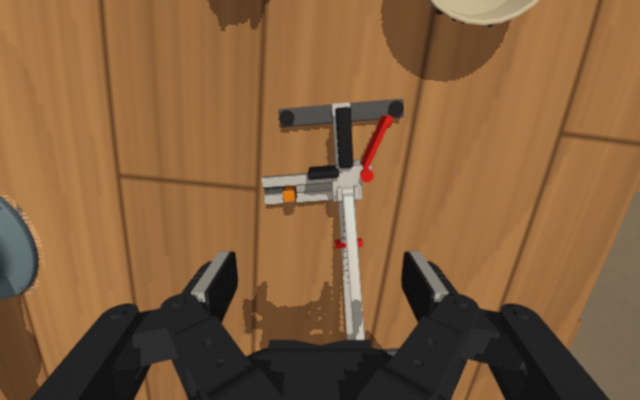

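Wrist view: the knob is at about (289,196), the shoe at (347,178), the lever pivot at (367,176) and the clip at (349,243). I'll enlarge it.

Run:
```python
import pickle,cv2
s,c,im,d=pickle.load(open('w1.pkl','rb'))
cv2.imwrite('pics/w1c.png',cv2.resize(im[95:255,255:415,::-1],None,fx=3.75,fy=3.75,interpolation=cv2.INTER_CUBIC))
```

```text
(no output)
```

View pics/w1c.png

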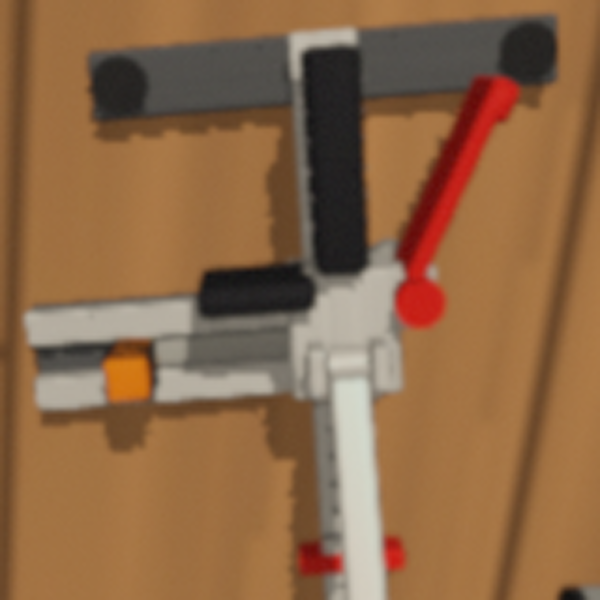

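```bash
cat > fit.py <<'E'
import sys,pickle
from h import *
s,c,im,d=pickle.load(open('w1.pkl','rb'))
o=lambda u,v,z:onz(c,(255+u/3.75,95+v/3.75),z)[:2]
T1=o(332,48,.058);T2=o(341,272,.058);K=o(129,378,.046);P=o(420,302,.058);Ma=o(302,546,.0195);Mb=o(403,537,.0195);L=o(497,85,.058)
foot1=o(118,85,.015);foot2=o(528,50,.015)
print('T',T1,T2,'K',K,'P',P,'M',Ma,Mb,'L',L)
for a,b in[(T1,T2),((foot2),(foot1)),(Mb,Ma)]:
    v=b-a;print(np.degrees(np.arctan2(v[1],v[0])),np.linalg.norm(v))
E
python3 fit.py
python3 - <<'E'
import pickle
s,c,im,d=pickle.load(open('w1.pkl','rb'))
print(d[105:175:6,344].round(3), d[194:199,287:292].round(3), c['eye'])
E
```

```text
T [0.53032472 0.23931638] [0.54042955 0.17790565] K [0.48018042 0.1358181 ] P [0.56448498 0.17139704] M [0.54282653 0.07140616] [0.57790173 0.07853203] L [0.5767231  0.23416368]
-80.65599196627022 0.06223652986287116
-169.6432433372841 0.12864879823807476
-168.51609777399506 0.03579171958861405
[0.328 0.293 0.294 0.295 0.297 0.3   0.3   0.303 0.306 0.306 0.309 0.322] [[0.333 0.332 0.333 0.333 0.333]
 [0.334 0.333 0.332 0.332 0.332]
 [0.333 0.333 0.333 0.333 0.333]
 [0.333 0.333 0.334 0.334 0.333]
 [0.332 0.335 0.335 0.334 0.334]] [0.50994902 0.23668329 0.36371586]
```

```bash
cat >> fit.py <<'E'
from scipy.optimize import least_squares
def f(p):
    n=p[:2];ex=np.array([np.cos(p[2]),np.sin(p[2])]);ey=np.array([-ex[1],ex[0]])
    g=lambda a,b:n+a*ex+b*ey
    r=[T1-g(-.105,0),K-g(-.010,-.066-p[4]),P-g(-.030,.022),Ma-g(p[3],-.019),Mb-g(p[3],.019)]
    t=ey@(T2-n)   # tongue lateral
    fr=(foot2-foot1);fr=fr/np.linalg.norm(fr)
    return np.concatenate([np.concatenate(r),[t,0.1*(fr@ex), (p[4]-.002)*.3]])
r=least_squares(f,[.54,.13,-1.4,.07,.002]);p=r.x
print('nose',p[:2],'yaw',np.degrees(p[2]),'mark',p[3],'lock',p[4]);print((r.fun*1000).round(1))
ex=np.array([np.cos(p[2]),np.sin(p[2])]);ey=np.array([-ex[1],ex[0]])
v=P-L;print('lever ang',np.arctan2(ey@(L-P),-ex@(L-P)))
for nm,a,b in [('knob',-.01,-.066-p[4]),('grip',-.051,.006),('grip+15',-.065,.006),('gripmark',-.051+p[3],.006)]:
    print(nm,(p[:2]+a*ex+b*ey).round(4))
print('ex',ex,'ey',ey)
E
python3 fit.py
```

```text
T [0.53032472 0.23931638] [0.54042955 0.17790565] K [0.48018042 0.1358181 ] P [0.56448498 0.17139704] M [0.54282653 0.07140616] [0.57790173 0.07853203] L [0.5767231  0.23416368]
-80.65599196627022 0.06223652986287116
-169.6432433372841 0.12864879823807476
-168.51609777399506 0.03579171958861405
nose [0.54862309 0.13737032] yaw -79.6091730821733 mark 0.06349549710996057 lock 0.001633214446470083
[ 0.6 -1.3 -0.1  0.8 -0.4  0.6  1.4 -0.1 -0.9  0.2 -0.7  0.1 -0.1]
lever ang 0.37391640949883814
knob [0.4803 0.135 ]
grip [0.5453 0.1886]
grip+15 [0.5428 0.2024]
gripmark [0.5568 0.1262]
ex [ 0.18036167 -0.98360036] ey [0.98360036 0.18036167]
```

```bash
python3 -m jog '[[-1.9,-1.2,0,0.1,-0.8,4.8,0.6],[-1.9,-1.2,0,0,0,0,0.6],[0,0,-4,0,0,0,0.6],[0,0,-4,0,0,0,0.6],[0,0,-4,0,0,0,0.6],[0,0,0,0,0,0,0.6]]' 20; python3 snap.py w2
```

```text
clock: 2.25
position: [0.4743, 0.1442, 0.2725]
tcp_rot: [0.449, 0.549, -0.445, 0.546]
force: [-1.6, 0.5, -0.9]
opening: 0.0511
2.25 [0.47426319 0.14417099 0.27245462] [ 0.      0.0073 -1.    ] yaw of y 11.568575312554774 [-1.57866948  0.54096833 -0.86552726] 0.0511399228430903 [0.45864053 0.22075689 0.24180795]
```

View pics/w2.png

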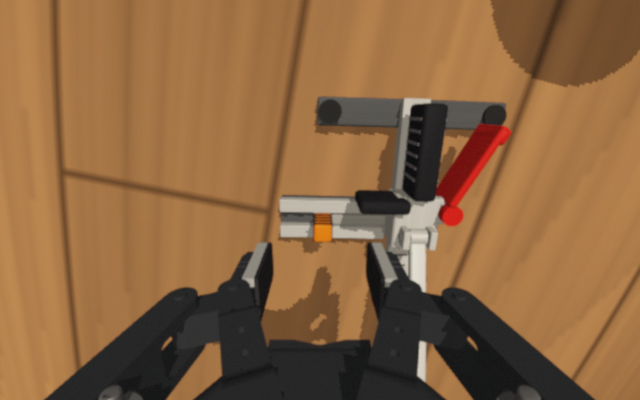

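Here the knob's top face is centred at about (323,231), between the jaws (u 270–370). I'll compute its position from this nearer view.

Run:
```python
import pickle
from h import *
s,c,im,d=pickle.load(open('w2.pkl','rb'))
print(onz(c,(323,231),.046), proj(c,[[.4803,.135,.046]]))
for n,u,v,z in[('P',452,215,.058),('trear',430,105,.058)]:print(n,onz(c,(u,v),z))
M=R.from_quat(s['tcp_rot']).as_matrix();print(s['position']+.173*M[:,0], proj(c,[s['position']+.165*M[:,0]]))
```

```text
[0.47877232 0.13748133 0.046     ] [[324.32235609 234.3677714 ]]
P [0.56277188 0.17201863 0.058     ]
trear [0.52518689 0.23828246 0.058     ]
[0.47426707 0.14544212 0.09945929] [[319.33775148 262.60379264]]
```

```bash
python3 -m jog '[[0.5,-0.8,0,-0.4,0,-1.1,0.6],[0,0,-2.5,0,0,0,0.6],[0,0,-2.5,0,0,0,0.6],[0,0,-2.5,0,0,0,0.6],[0,0,0,0,0,0,0.6],[0,0,0,0,0,0,0.6]]' 20; python3 snap.py w3
```

```text
clock: 2.9
position: [0.4912, 0.1395, 0.2131]
tcp_rot: [0.463, 0.539, -0.442, 0.548]
force: [-2.3, -1.3, -2.6]
opening: 0.0512
2.9 [0.4911552  0.13953329 0.21313875] [ 0.0291  0.0145 -0.9995] yaw of y 10.424287069193396 [-2.29818809 -1.26603753 -2.64699006] 0.05119563634969294 [0.47791556 0.21665851 0.18267292]
```

View pics/w3.png

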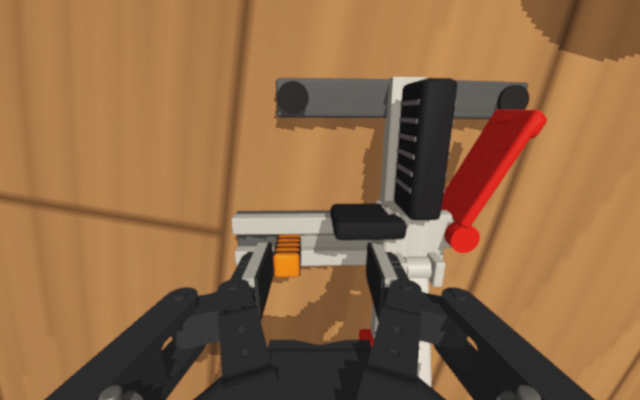

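```bash
python3 -m jog '[[-1.2,-0.2,0,-0.8,1.6,0,0.6],[0,0,0,0,0,0,0.6],[0,0,0,0,0,0,0.6]]' 20; python3 snap.py w4
```

```text
clock: 3.25
position: [0.4808, 0.138, 0.2167]
tcp_rot: [0.455, 0.542, -0.45, 0.545]
force: [0.3, 0.1, 0.3]
opening: 0.0513
3.25 [0.48080798 0.13797747 0.21670244] [ 0.0085  0.003  -1.    ] yaw of y 10.41740509035612 [0.25196228 0.09342626 0.31879775] 0.05132089769910853 [0.46699796 0.21473956 0.18564636]
```

View pics/w4.png

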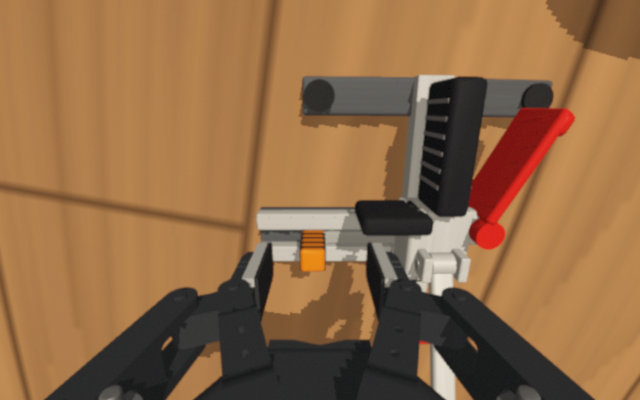

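```bash
python3 -m jog '[[-0.3,0,-1,-0.1,0.5,0,0.6],[0,0,-1,0,0,0,0.6],[0,0,0,0,0,0,0.6],[0,0,0,0,0,0,0.6]]' 20; python3 snap.py w5
```

```text
clock: 3.7
position: [0.4781, 0.1384, 0.1952]
tcp_rot: [0.453, 0.544, -0.452, 0.543]
force: [-0.3, 0.1, -0.1]
opening: 0.0514
3.7 [0.47805729 0.13836007 0.19517278] [ 5.0e-04  1.5e-03 -1.0e+00] yaw of y 10.437030276860115 [-0.3219777   0.13187183 -0.09850401] 0.05138513993907254 [0.46396496 0.21506295 0.16408954]
```

View pics/w5.png

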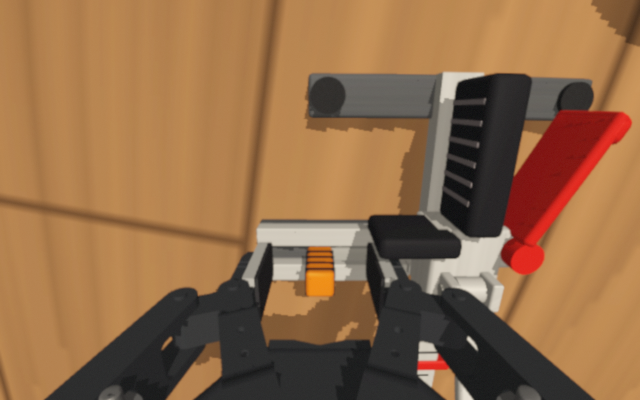

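The knob at (319,272) is centred between the jaws, so I'll close.

```bash
python3 -m jog '[[0,0,0,0,0,0,0],[0,0,0,0,0,0,0],[0,0,0,0,0,0,0],[0,0,0,0,0,0,0],[0,0,0,0,0,0,0]]' 30; python3 -m jog '[[-0.5,-0.09,0,0,0,0,0],[-0.5,-0.09,0,0,0,0,0],[-0.5,-0.09,0,0,0,0,0],[-0.5,-0.09,0,0,0,0,0],[-0.4,-0.07,0,0,0,0,0],[0,0,0,0,0,0,0],[0,0,0,0,0,0,0]]'; python3 snap.py w6
```

```text
clock: 4.25
position: [0.4781, 0.1382, 0.1952]
tcp_rot: [0.453, 0.543, -0.452, 0.543]
force: [0.5, -0.0, -0.3]
opening: 0.0133
clock: 4.95
position: [0.456, 0.1344, 0.1952]
tcp_rot: [0.458, 0.539, -0.447, 0.548]
force: [3.2, 1.2, -3.4]
opening: 0.0132
4.95 [0.45603639 0.13442454 0.1951968 ] [ 0.0186  0.0036 -0.9998] yaw of y 10.427322868361177 [ 3.24861696  1.18184127 -3.42985186] 0.013191797730891536 [0.44252962 0.21117125 0.16401181]
```

View pics/w6.png

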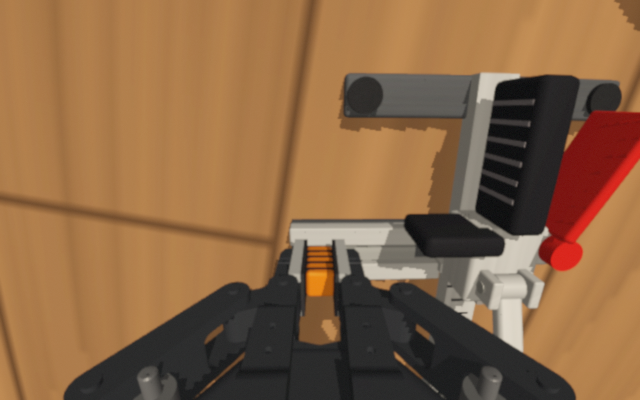

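The knob has moved about 19 mm at the tip. I'll push on until the stop resists.

```bash
python3 -m jog '[[-0.3,-0.05,0,0,1,0,0],[-0.2,-0.04,0,0,0.3,0,0],[0,0,0,0,0,0,0]]'; python3 -m jog '[[-0.3,-0.05,0,0,0.3,0,0],[0,0,0,0,0,0,0],[0,0,0,0,0,0,0]]'; python3 snap.py w7
```

```text
clock: 5.3
position: [0.4563, 0.1341, 0.1952]
tcp_rot: [0.458, 0.54, -0.447, 0.547]
force: [0.5, 0.2, -0.5]
opening: 0.0131
clock: 5.6
position: [0.4556, 0.1339, 0.1952]
tcp_rot: [0.459, 0.539, -0.446, 0.547]
force: [3.8, 1.1, -4.5]
opening: 0.013
5.6 [0.45558839 0.13392563 0.19524739] [ 0.0206  0.0061 -0.9998] yaw of y 10.40698072301259 [ 3.79619594  1.10791916 -4.47406182] 0.013021669128635885 [0.44217023 0.21079705 0.16425378]
```

View pics/w7.png

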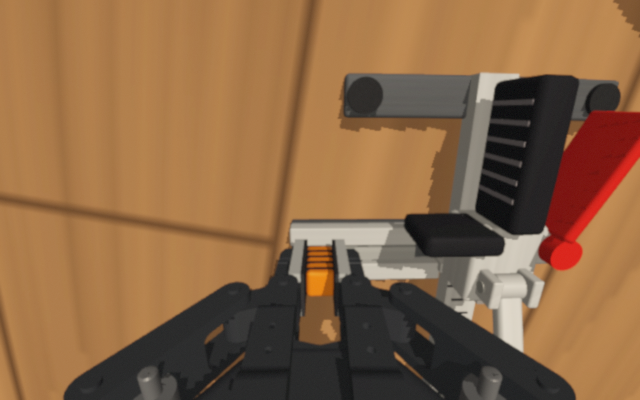

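```bash
python3 -m jog '[[-0.8,-0.15,0,0,0,0,0],[-0.8,-0.15,0,0,0,0,0]]'; python3 -m jog '[[0,0,0,0,0,0,0],[0,0,0,0,0,0,0]]'
```

```text
clock: 5.85
position: [0.4487, 0.133, 0.1956]
tcp_rot: [0.469, 0.53, -0.436, 0.557]
force: [23.5, 3.9, -36.9]
opening: 0.0134
clock: 6.05
position: [0.4492, 0.1332, 0.1954]
tcp_rot: [0.469, 0.529, -0.436, 0.557]
force: [4.0, 0.4, -2.7]
opening: 0.0135
```

23 N with no further tip travel means the lock is at its stop. I'll release it, lift and look.

```bash
python3 -m jog '[[0,0,0,0,0,0,0.5],[0,0,0,0,0,0,0.5],[0,0,0,0,0,0,0.5],[0,0,2,0,0,0,0.5],[0,0,3,0,0,0,0.9],[0,1.5,3,0,1.5,0,0.9],[0,1.5,3,0,1,0,0.9],[0,1.5,0,0,0,0,0.9],[0,1.5,0,0,0,0,0.9],[0,0,0,0,0,0,0.9]]'; python3 snap.py w8
```

```text
clock: 7.05
position: [0.4417, 0.1925, 0.3086]
tcp_rot: [0.455, 0.546, -0.451, 0.54]
force: [-0.4, 0.3, -0.3]
opening: 0.077
7.05 [0.44171213 0.19249354 0.30856487] [-0.0025  0.0091 -1.    ] yaw of y 10.290012928635909 [-0.42486135  0.28284362 -0.34165335] 0.07698480568874892 [0.42772391 0.26947221 0.27810147]
```

View pics/w8.png

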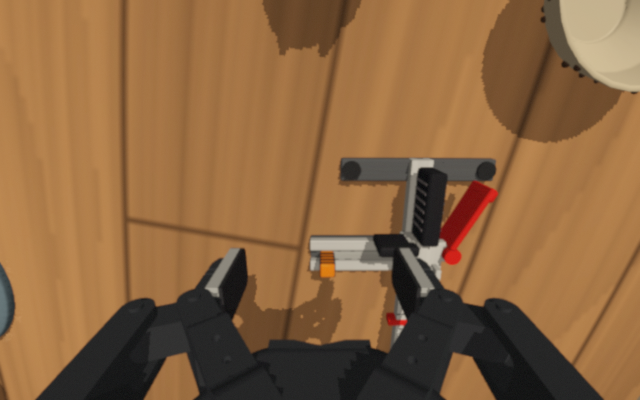

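```bash
python3 -m jog '[[2.5,0.3,0,-0.5,-0.1,0,0.9],[2.5,0.2,0,0,0,0,0.9],[2.5,0.2,0,0,0,0,0.9],[2.5,0,-1.5,0,0,0,0.9],[0,0,-1.5,0,0,0,0.9],[0,0,0,0,0,0,0.9],[0,0,0,0,0,0,0.9]]'; python3 snap.py w9
```

```text
clock: 7.8
position: [0.5389, 0.1911, 0.2657]
tcp_rot: [0.444, 0.544, -0.464, 0.539]
force: [0.1, 0.0, 1.2]
opening: 0.077
7.8 [0.53885298 0.19106267 0.26567122] [-0.0241 -0.0169 -0.9996] yaw of y 10.010245224342947 [0.13339882 0.02897511 1.23673082] 0.07701196658864104 [0.52454357 0.26729313 0.23353079]
```

View pics/w9.png

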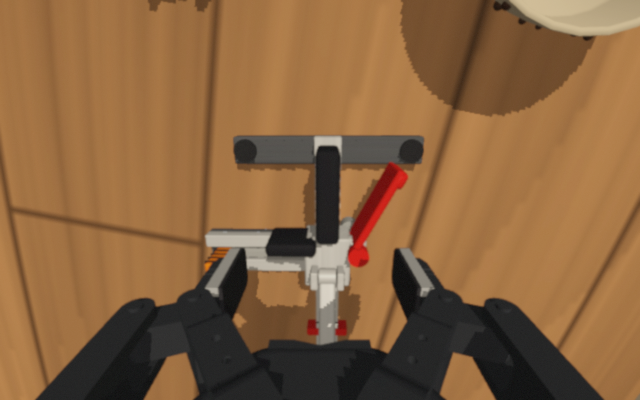

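Run:
```python
import pickle
from h import *
s,c,im,d=pickle.load(open('w8.pkl','rb'))
k=onz(c,(328,271),.046)[:2];P=onz(c,(452,257),.058)[:2]
ex=np.array([.18036,-.9836]);ey=np.array([.9836,.18036])
print(k,P,'knob from pivot lateral',ey@(k-P)-(-.022),'along',ex@(k-P))
```

```text
[0.46062886 0.13204315] [0.56267319 0.17151204] knob from pivot lateral -0.0854894157734927 along 0.020416878639832617
```

Run:
```python
import pickle,cv2
s,c,im,d=pickle.load(open('w9.pkl','rb'))
cv2.imwrite('pics/w9c.png',cv2.resize(im[130:345,200:430,::-1],None,fx=2.75,fy=2.75,interpolation=cv2.INTER_CUBIC))
```

```text
(no output)
```

View pics/w9c.png

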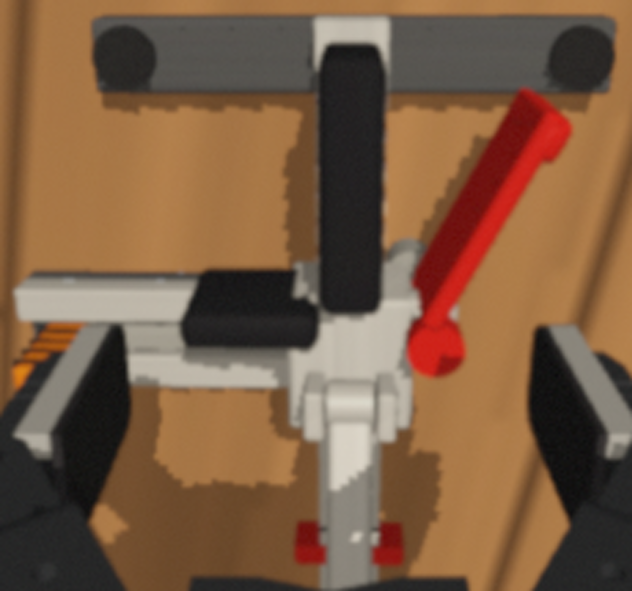

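Run:
```python
import pickle
from h import *
from scipy.optimize import least_squares
s,c,im,d=pickle.load(open('w9.pkl','rb'))
o=lambda u,v,z:onz(c,(200+u/2.75,130+v/2.75),z)[:2]
T1=o(352,45,.058);T2=o(350,312,.058);P=o(437,347,.058);Ma=o(296,523,.0195);Mb=o(403,523,.0195);L=o(548,110,.058)
def f(p):
    n=p[:2];ex=np.array([np.cos(p[2]),np.sin(p[2])]);ey=np.array([-ex[1],ex[0]])
    g=lambda a,b:n+a*ex+b*ey
    return np.concatenate([T1-g(-.105,0),T2-g(-.040,0),P-g(-.030,.022),Ma-g(p[3],-.019),Mb-g(p[3],.019)])
r=least_squares(f,[.54,.13,-1.4,.07]);p=r.x
print(p[:2],np.degrees(p[2]),p[3],(r.fun*1000).round(1))
ex=np.array([np.cos(p[2]),np.sin(p[2])]);ey=np.array([-ex[1],ex[0]])
print('lever',np.arctan2(ey@(L-P),-ex@(L-P)))
print('approach',p[:2]-.062*ex+.006*ey,'contact',p[:2]-.051*ex+.006*ey,'mark',Ma,Mb, 'final',p[:2]+(p[3]-.051)*ex+.006*ey,ex)
```

```text
[0.54815553 0.13968715] -79.66643600627344 0.05959263343079059 [ 0.1  0.6 -0.  -0.4 -0.1 -0.1  1.  -0.1 -1.   0.1]
lever 0.3589227291622932
approach [0.54293674 0.20175779] contact [0.54490991 0.19093621] mark [0.54116229 0.07753384] [0.57656342 0.08459481] final [0.55559955 0.13231016] [ 0.17937855 -0.98378013]
```

Two estimates of the clip distance disagree: 63.5 mm and 59.6 mm. I'll look from the side, where both the nose and the clip are visible.

```bash
python3 -m jog '[[-2,-1,1.2,1,-1.4,0,0.9],[-2.5,-2,1.2,0,0,0,0.9],[-2.5,-2,1,0,0,0,0.9],[-2,-2,0,0,0,0,0.9],[-1,-1,0,0,0,0,0.9],[0,0,0,0,0,0,0.9],[0,0,0,0,0,0,0.9]]'; python3 snap.py w10
```

```text
clock: 8.55
position: [0.4293, 0.1096, 0.3015]
tcp_rot: [0.454, 0.545, -0.452, 0.541]
force: [0.8, 0.3, -0.5]
opening: 0.0769
8.55 [0.42927048 0.10956348 0.30151773] [-0.0023  0.0065 -1.    ] yaw of y 10.344213426222145 [ 0.80372188  0.25790896 -0.54174465] 0.0768685479195846 [0.41521242 0.18645142 0.27084699]
```

View pics/w10.png

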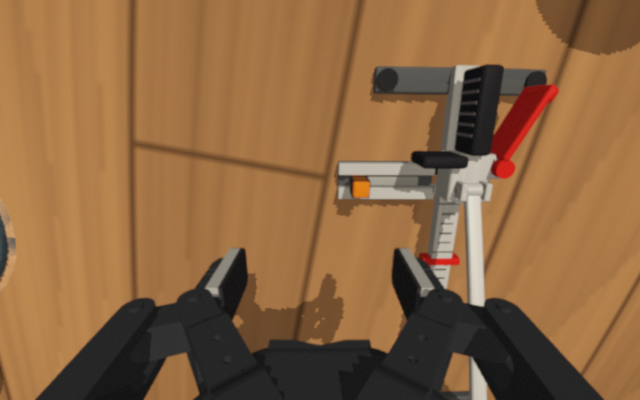

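Run:
```python
import pickle,cv2
s,c,im,d=pickle.load(open('w10.pkl','rb'))
cv2.imwrite('pics/w10c.png',cv2.resize(im[145:275,330:520,::-1],None,fx=4,fy=4,interpolation=cv2.INTER_CUBIC))
```

```text
(no output)
```

View pics/w10c.png

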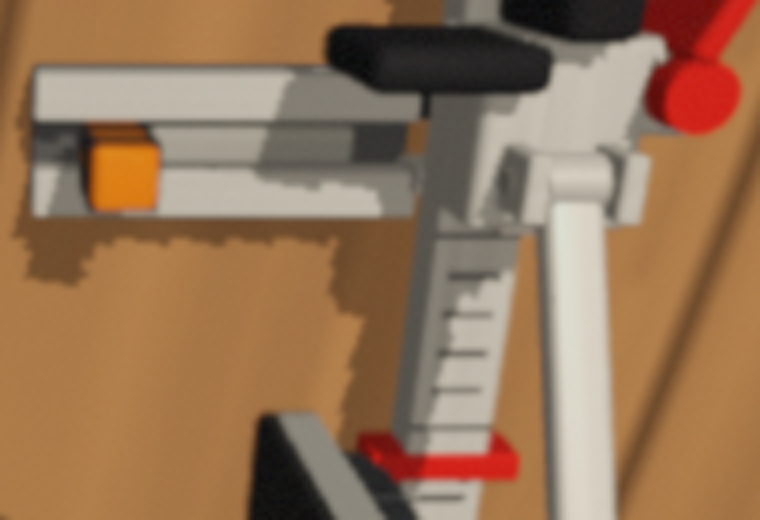

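Run:
```python
import pickle
from h import *
s,c,im,d=pickle.load(open('w10.pkl','rb'))
ex=np.array([.1795,-.98378]);ey=np.array([.98378,.1795])
o=lambda u,v,z:onz(c,(330+u/4,145+v/4),z)[:2]
for n,u,v,z in [('t0',480,236,.018),('t1',473,276,.018),('t2',469,315,.018),('t3',464,353,.018),('t4',458,390,.018),('t5',454,428,.018),('t7',441,497,.018),('nosebot',480,229,.018),('cornerL',437,228,.018),('clipnear',440,453,.0195),('clipfar',440,480,.0195),('piv',695,97,.058),('knob',124,177,.046),('mL',358,437,.0),]:
    q=o(u,v,z);print(n,q.round(4),'along',((ex@q)*1000).round(1),'lat',((ey@q)*1000).round(1))
n=o(695,97,.058);print('nose from pivot',ex@n*1000+30,'lat',ey@n*1000-22)
a=cv2.cvtColor(im,cv2.COLOR_RGB2HSV)
for col in (438,442,446):
    print(col,[tuple(int(x) for x in im[v,col]) for v in range(254,268)])
for col in (446,450):
    print(col,[tuple(int(x) for x in im[v,col]) for v in range(196,210)])
```

```text
t0 [0.5508 0.1264] along -25.5 lat 564.6
t1 [0.5523 0.1165] along -15.5 lat 564.3
t2 [0.5545 0.1068] along -5.5 lat 564.7
t3 [0.5564 0.097 ] along 4.4 lat 564.8
t4 [0.5581 0.0873] along 14.3 lat 564.7
t5 [0.5603 0.0771] along 24.7 lat 565.1
t7 [0.5632 0.0578] along 44.2 lat 564.4
nosebot [0.5503 0.1281] along -27.3 lat 564.4
cornerL [0.5402 0.1265] along -27.5 lat 554.1
clipnear [0.5582 0.0705] along 30.8 lat 561.8
clipfar [0.5605 0.0632] along 38.4 lat 562.8
piv [0.5621 0.1705] along -66.8 lat 583.5
knob [0.4595 0.1321] along -47.5 lat 475.8
mL [0.546  0.0623] along 36.7 lat 548.3
nose from pivot -36.8042296431497 lat 561.530971961047
438 [(183, 176, 163), (186, 179, 166), (189, 181, 168), (195, 174, 161), (204, 131, 118), (211, 69, 59), (211, 36, 28), (209, 33, 25), (208, 34, 26), (207, 38, 30), (202, 82, 74), (190, 145, 132), (190, 177, 164), (187, 179, 166)]
442 [(189, 182, 169), (191, 184, 171), (191, 184, 170), (195, 174, 160), (204, 127, 115), (211, 66, 57), (211, 38, 30), (210, 36, 27), (208, 34, 26), (207, 38, 31), (201, 82, 72), (189, 145, 133), (187, 175, 161), (186, 178, 165)]
446 [(191, 184, 171), (192, 185, 172), (192, 184, 171), (194, 174, 161), (202, 126, 114), (210, 64, 55), (211, 38, 29), (209, 34, 26), (207, 31, 24), (207, 37, 30), (198, 64, 56), (174, 125, 113), (182, 171, 158), (188, 181, 168)]
446 [(106, 101, 93), (109, 104, 95), (112, 107, 98), (115, 110, 100), (118, 114, 104), (120, 115, 105), (118, 114, 104), (100, 96, 88), (99, 94, 86), (125, 119, 109), (133, 127, 117), (132, 126, 116), (132, 126, 116), (133, 127, 117)]
450 [(160, 154, 141), (146, 140, 128), (141, 136, 124), (149, 143, 131), (158, 152, 140), (143, 138, 126), (116, 111, 103), (97, 92, 84), (97, 92, 84), (123, 118, 107), (130, 124, 115), (131, 125, 114), (130, 124, 114), (130, 124, 114)]
```

Rail ticks are 10 mm apart. The clip's top-face near edge is about 6 mm past the long tick, and the nose is about 11.5 mm behind the first tick. That gives about 67 mm of travel. The earlier readings had mistaken the clip's lower near face for its edge. I'll approach the grip.

```bash
python3 -m jog '[[1,2.5,0,-0.4,0,0,1],[2,2.5,0,0,0,0,1],[2.5,2,0,0,0,0,1],[2.5,2,0,0,0,0,1],[2.5,0,-1,0,0,0,1],[0.8,0,-1,0,0,0,1],[0,0,0,0,0,0,1],[0,0,0,0,0,0,1]]'; python3 snap.py w11
```

```text
clock: 9.4
position: [0.5496, 0.2138, 0.28]
tcp_rot: [0.45, 0.546, -0.449, 0.546]
force: [0.3, -0.8, 0.0]
opening: 0.0855
9.4 [0.54964874 0.21384499 0.27995395] [ 0.0011  0.0025 -1.    ] yaw of y 11.052628514878215 [ 0.31244623 -0.80082839  0.0365937 ] 0.08545289173741588 [0.53475658 0.29042163 0.24893094]
```

View pics/w11.png

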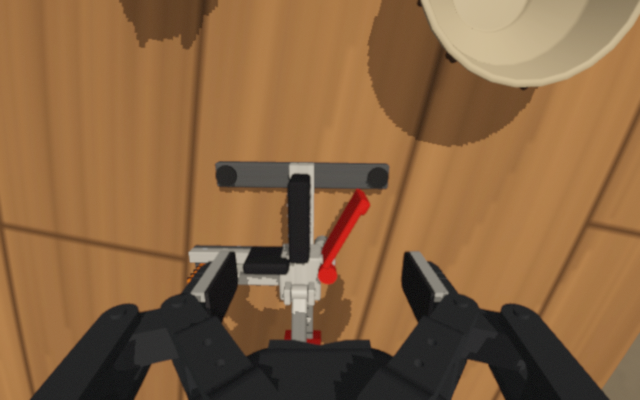

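```bash
python3 -m jog '[[-0.7,-1.4,0,-0.1,0,-0.6,1],[0,0,-1.3,0,0,0,1],[0,0,-1.3,0,0,0,1],[0,0,-1.2,0,0,0,1],[0,0,0,0,0,0,1],[0,0,0,0,0,0,1]]'; python3 snap.py w12
```

```text
clock: 10.05
position: [0.5391, 0.1975, 0.2391]
tcp_rot: [0.453, 0.544, -0.453, 0.542]
force: [0.2, 0.2, 0.4]
opening: 0.0852
10.05 [0.53909734 0.19754644 0.23907265] [-0.0014  0.0013 -1.    ] yaw of y 10.372944665355245 [0.20109464 0.19757527 0.43687193] 0.08516088686975119 [0.52503454 0.27424712 0.2080009 ]
```

View pics/w12.png

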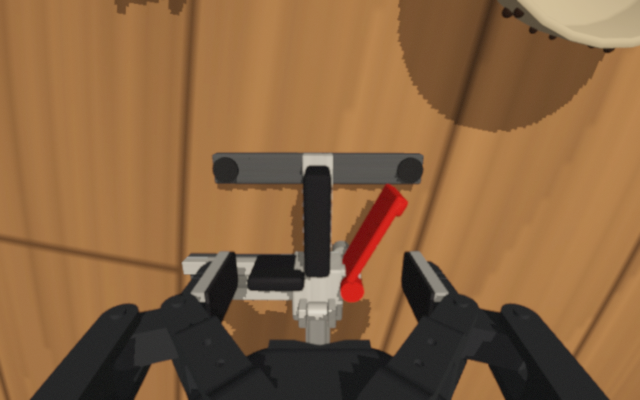

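```bash
python3 -m jog '[[0.4,0.3,0,0,0,0,1],[0,0,-1,0,0,0,1],[0,0,0,0,0,0,1]]'; python3 snap.py w13;  python3 - <<'E'
import pickle
from h import *
s,c,im,d=pickle.load(open('w12.pkl','rb'))
ex=np.array([.1795,-.98378]);ey=np.array([.98378,.1795])
for u,v,z in[(317,168,.058),(317,273,.058),(352,289,.058)]:
    q=onz(c,(u,v),z)[:2];print(q,ex@q,ey@q)
E
```

```text
clock: 10.4
position: [0.544, 0.2015, 0.2292]
tcp_rot: [0.453, 0.544, -0.452, 0.543]
force: [-0.6, -0.1, 0.6]
opening: 0.0856
10.4 [0.54395231 0.20151929 0.22915885] [ 2.0e-04  2.4e-03 -1.0e+00] yaw of y 10.418509652576512 [-0.58986832 -0.073923    0.563746  ] 0.0855944018504058 [0.52985259 0.27825657 0.19811937]
[0.52907386 0.24443841] -0.14550486049555464 0.5643689729801828
[0.5404331  0.18131881] -0.08137008111420548 0.5642140056823345
[0.56364379 0.17403242] -0.07003555777642632 0.5857403033527151
```

View pics/w13.png

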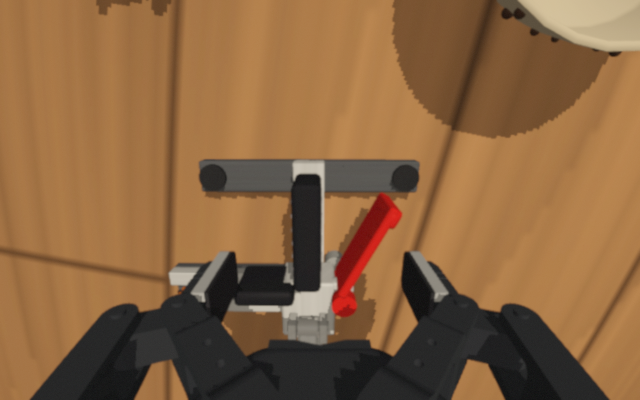

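Jaws straddle the tongue and lever, with the left finger behind the wing. I'll descend.

```bash
python3 -m jog '[[0,0,-1,0,0,0,1],[0,0,-1,0,0,0,1],[0,0,-0.8,0,0,0,1],[0,0,0,0,0,0,0.9],[0,0,0,0,0,0,0.9]]'; python3 snap.py w14
```

```text
clock: 10.95
position: [0.5445, 0.2017, 0.1991]
tcp_rot: [0.454, 0.544, -0.451, 0.543]
force: [1.1, 0.3, -0.0]
opening: 0.0766
10.95 [0.5444668  0.20172761 0.19906351] [ 0.0015  0.0029 -1.    ] yaw of y 10.418001960668573 [ 1.05493203  0.28172191 -0.03420086] 0.07662626105780158 [0.53041551 0.27847725 0.16806788]
```

View pics/w14.png

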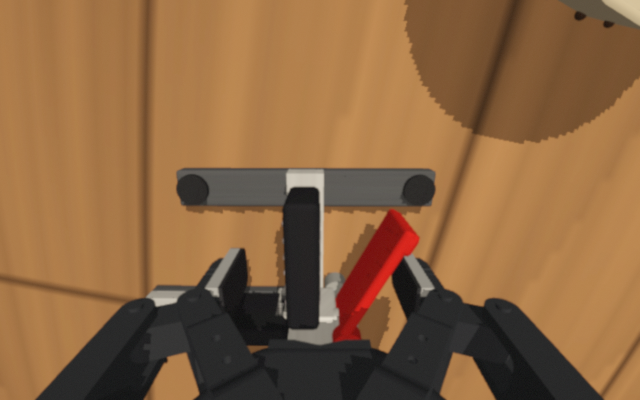

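```bash
python3 -m jog '[[0.09,-0.5,0,0,0,0,0.9]]';python3 -m jog '[[0.09,-0.5,0,0,0,0,0.9]]';python3 -m jog '[[0.09,-0.5,0,0,0,0,0.9]]';python3 -m jog '[[0.09,-0.5,0,0,0,0,0.9]]';python3 -m jog '[[0,0,0,0,0,0,0.9]]'; python3 snap.py w15
```

```text
clock: 11.1
position: [0.5451, 0.1975, 0.1991]
tcp_rot: [0.453, 0.544, -0.451, 0.543]
force: [0.0, 0.2, 0.2]
opening: 0.0767
clock: 11.2
position: [0.5462, 0.1921, 0.1994]
tcp_rot: [0.453, 0.544, -0.451, 0.543]
force: [0.2, 0.4, -0.0]
opening: 0.0767
clock: 11.3
position: [0.5472, 0.1872, 0.1997]
tcp_rot: [0.454, 0.544, -0.45, 0.543]
force: [-0.8, 6.0, -2.8]
opening: 0.0769
clock: 11.4
position: [0.5478, 0.1835, 0.1998]
tcp_rot: [0.455, 0.545, -0.45, 0.542]
force: [-1.3, 5.5, -3.6]
opening: 0.0768
clock: 11.5
position: [0.5478, 0.1834, 0.1998]
tcp_rot: [0.456, 0.545, -0.45, 0.542]
force: [-0.5, 2.7, -1.1]
opening: 0.0772
11.5 [0.54780051 0.18340775 0.19979515] [ 0.0019  0.0092 -1.    ] yaw of y 10.39497283055968 [-0.47205132  2.66490717 -1.09959126] 0.07719942236508977 [0.53382837 0.26036324 0.16928266]
```

View pics/w15.png

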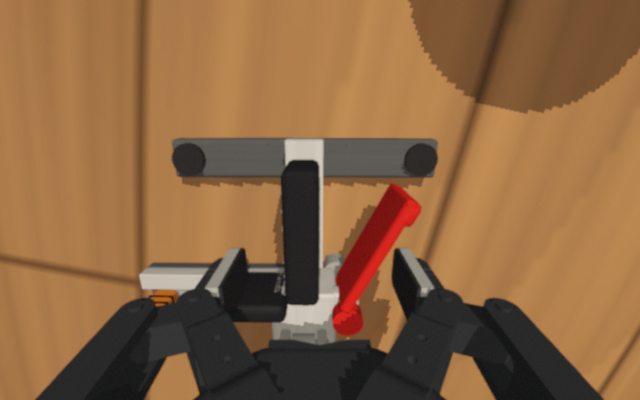

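Contact came at TCP y≈0.188, matching the model, and the leg is moving (the lock is open). I'll push about 55 mm and then measure.

```bash
python3 -m jog '[[0.09,-0.5,0,-0.5,0,0,0.9],[0.09,-0.5,0,-0.1,0,0,0.9],[0.09,-0.5,0,-0.1,0,0,0.9],[0.09,-0.5,0,-0.1,0,0,0.9],[0.09,-0.5,0,-0.1,0,0,0.9],[0.09,-0.5,0,-0.1,0,0,0.9],[0.09,-0.5,0,-0.1,0,0,0.9],[0.09,-0.5,0,-0.1,0,0,0.9],[0.09,-0.5,0,-0.1,0,0,0.9],[0.09,-0.5,0,-0.1,0,0,0.9],[0,0,0,0,0,0,0.9]]'; python3 snap.py w16; python3 snap.py s16 scene
```

```text
clock: 12.65
position: [0.5572, 0.1325, 0.1999]
tcp_rot: [0.449, 0.54, -0.455, 0.548]
force: [0.7, 2.1, -0.8]
opening: 0.0773
12.65 [0.55721932 0.13250572 0.19991242] [ 0.0032 -0.0129 -0.9999] yaw of y 10.535788343120915 [ 0.65555438  2.06914964 -0.76230298] 0.07726306673093183 [0.54309299 0.20872874 0.16768297]
12.7 [0.55717153 0.13273566 0.1999193 ] [ 0.0031 -0.0128 -0.9999] yaw of y 10.549305066140658 [ 0.08513547  0.95607352 -1.20484827] 0.07661150997238443 [ 1.29619968 -0.1062483   0.92227556]
```

View pics/w16.png

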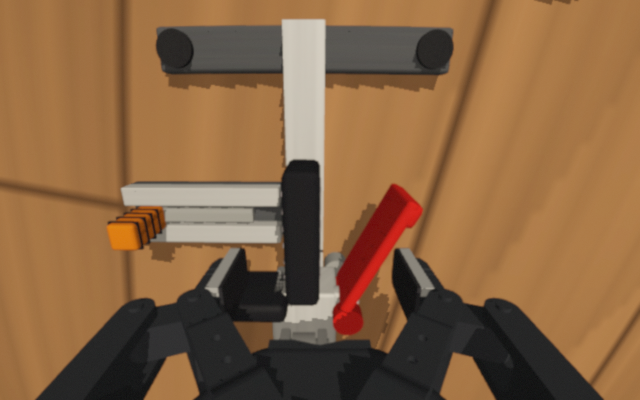

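Run:
```python
import pickle,cv2
s,c,im,d=pickle.load(open('s16.pkl','rb'))
cv2.imwrite('pics/s16c.png',cv2.resize(im[170:260,300:410,::-1],None,fx=6.5,fy=6.5,interpolation=cv2.INTER_CUBIC))
```

```text
(no output)
```

View pics/s16c.png

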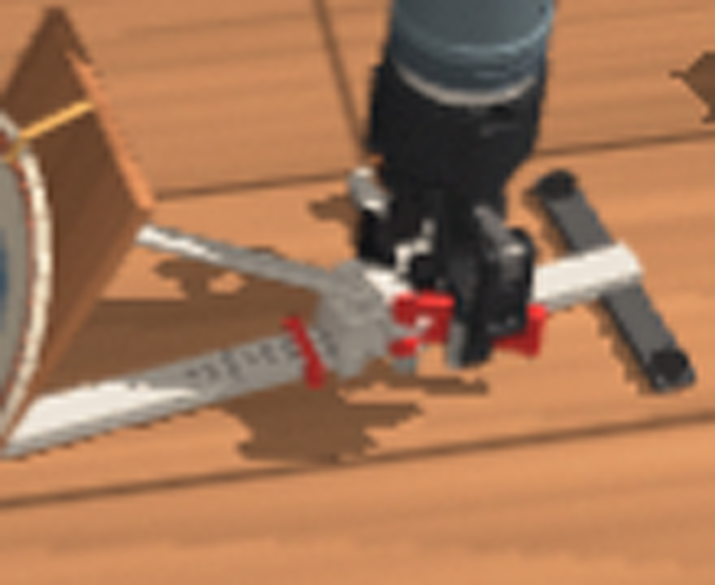

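```bash
cat > leg.py <<'E'
import pickle,sys
from h import *
ex=np.array([.1795,-.98378]);ey=np.array([.98378,.1795])
s,c,im,d=pickle.load(open(sys.argv[1]+'.pkl','rb'))
a=sys.argv[2:]
for i in range(0,len(a),3):
    q=onz(c,(float(a[i]),float(a[i+1])),float(a[i+2]))[:2];print((ex@q*1000).round(1),(ey@q*1000).round(1))
M=R.from_quat(s['tcp_rot']).as_matrix();t=(s['position']+.16*M[:,0])[:2];print('tip along',ex@t*1000,ey@t*1000)
E
python3 leg.py w14 302 190 .058 193 189 .014 418 189 .014
python3 leg.py w16 302 163 .058 347 317 .058 175 48 .014 434 48 .014
python3 leg.py w15 301 164 .058 347 317 .058 188 159 .014 420 159 .014
python3 - <<'E'
import pickle,cv2,numpy as np
o=[]
for n in('w15','w16'):
    s,c,im,d=pickle.load(open(''+n+'.pkl','rb'));o.append(im[:345,120:460,::-1])
cv2.imwrite('pics/c16.png',cv2.resize(np.hstack(o)[:,:],None,fx=1.17,fy=1.17,interpolation=cv2.INTER_CUBIC))
s,c,im,d=pickle.load(open('s16.pkl','rb'));
from h import *
ex=np.array([.1795,-.98378]);ey=np.array([.98378,.1795])
for u,v,z in [(298,352,.0195),(330,345,.0195)]:
    q=onz(c,(300+u/6.5,170+v/6.5),z);print(q,ex@q[:2],ey@q[:2])
E
```

```text
-147.9 565.1
-136.1 500.9
-136.2 627.8
tip along -101.13229085324153 572.1682382369154
-86.2 565.2
-12.5 585.3
-134.8 500.9
-134.9 628.0
tip along -28.2120733944466 572.0936337624714
-140.5 565.1
-67.7 585.4
-135.5 500.3
-135.4 627.9
tip along -83.49584792721825 572.4080930837417
[0.56816245 0.06538316 0.0195    ] 0.037662513793244 0.570683135832997
[0.56615243 0.08187285 0.0195    ] 0.021079484142025755 0.571665616193259
```

```bash
python3 leg.py w10 387 79 .014 536 79 .014 503.7 169.2 .058 477 70 .058
python3 - <<'E'
import pickle,cv2,numpy as np
s,c,im,d=pickle.load(open('w10.pkl','rb'))
a=cv2.resize(im[60:200,370:560,::-1],None,fx=4,fy=4,interpolation=cv2.INTER_CUBIC)
cv2.imwrite('pics/c10.png',a)
s,c,im,d=pickle.load(open('w16.pkl','rb'))
cv2.imwrite('pics/c16.png',cv2.resize(im[150:350,250:450,::-1],None,fx=3,fy=3,interpolation=cv2.INTER_CUBIC))
E
```

```text
-134.8 498.6
-136.8 627.2
-66.8 583.5
-137.0 551.7
tip along -31.814021684761205 441.7999795847365
```

View pics/c10.png

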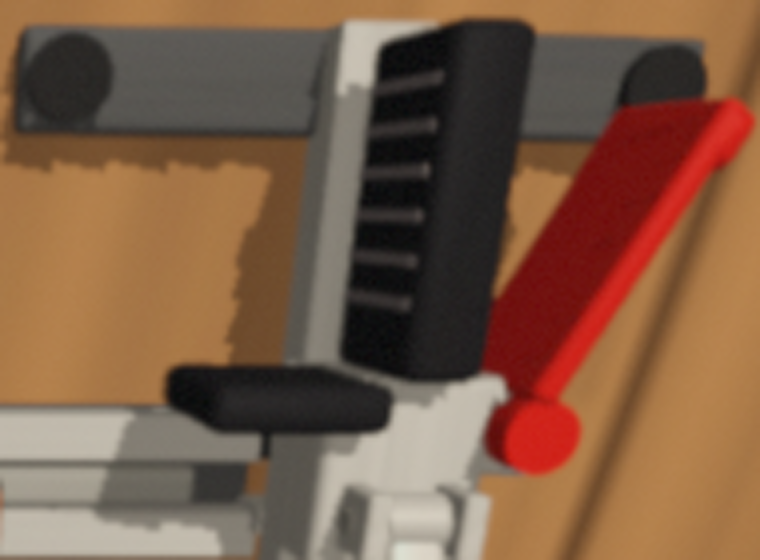

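View pics/c16.png

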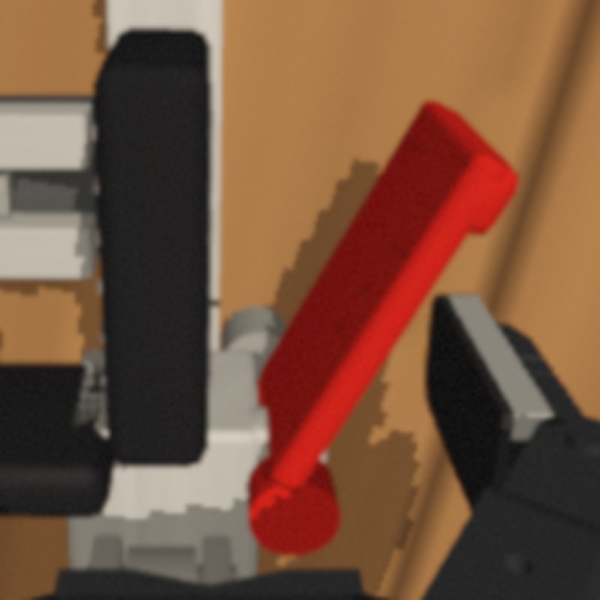

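```bash
echo w16;python3 leg.py w16 302 172.7 .058 302 304.3 .058 348.3 321.7 .058 250 321 .058;echo w10; python3 leg.py w10 495 65.5 .058 482 154.3 .058 503.7 169.2 .058 ; echo w9; python3 leg.py w9 328 146.5 .058 327.5 243 .058 358.9 256.5 .058; echo w14;python3 leg.py w14 302 196 .058 304 326 .058;python3 - <<'E'
from cell import env
print(env.calibration('wrist')['intrinsics'])
E
```

```text
w16
-82.3 565.1
-19.8 564.1
-9.7 586.0
-9.9 539.0
tip along -28.2120733944466 572.0936337624714
w10
-140.2 564.1
-78.2 564.5
-66.8 583.5
tip along -31.814021684761205 441.7999795847365
w9
-144.5 564.5
-79.0 564.4
-68.7 586.2
tip along -89.27934066550293 560.131369043568
w14
-145.4 565.1
-80.8 564.9
tip along -101.13229085324153 572.1682382369154
[[285.11109217   0.         319.17627382]
 [  0.         285.11109217 199.23198555]
 [  0.           0.           1.        ]]
```

The nose is now a few mm short: the scene view puts the gap at roughly 6 mm, and travel says about 7. I'll advance in small steps.

```bash
python3 -m jog '[[0.07,-0.4,0,0.4,0,0,0.9],[0.02,-0.1,0,0,0,0,0.9],[0,0,0,0,0,0,0.9]]'; python3 snap.py s17 scene; python3 leg.py s17
python3 - <<'E'
import pickle,cv2
o=[]
for n in('s16','s17'):
    s,c,im,d=pickle.load(open(''+n+'.pkl','rb'))
    o.append(cv2.resize(im[200:240,325:375,::-1],None,fx=14,fy=14,interpolation=cv2.INTER_CUBIC)[:,:])
import numpy as np
cv2.imwrite('pics/s17c.png',cv2.resize(np.vstack(o),None,fx=.53,fy=.53))
cv2.imwrite('pics/s17d.png',o[1])
E
```

```text
clock: 13.05
position: [0.5578, 0.1285, 0.2001]
tcp_rot: [0.451, 0.543, -0.452, 0.546]
force: [0.5, 2.5, -0.7]
opening: 0.0769
13.05 [0.5578176  0.12845534 0.20010005] [ 0.0022 -0.0043 -1.    ] yaw of y 10.630366947785008 [ 0.53887398  2.547068   -0.66834735] 0.07685122140196576 [ 1.29619968 -0.1062483   0.92227556]
tip along -25.504109131917765 572.0474328277601
```

View pics/s17c.png

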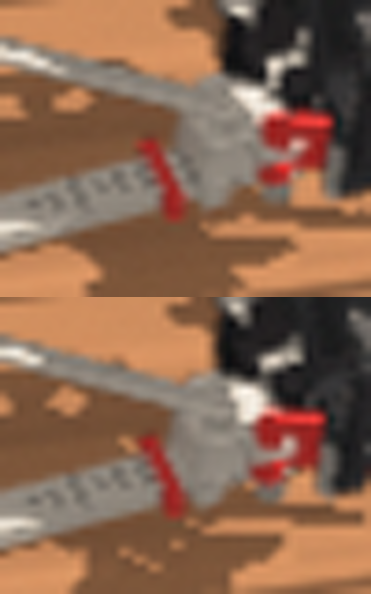

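```bash
cat > ov.py <<'E'
import pickle,sys
from h import *
n=sys.argv[1]
s,c,im,d=pickle.load(open(n+'.pkl','rb'))
ex=np.array([.1795,-.98378,0]);ey=np.array([.98378,.1795,0]);ez=np.array([0,0,1.])
g=lambda a,l,z:(a*ex+(.5643+l)*ey)/1+z*ez
x0,y0,K=322,203,16
a=cv2.resize(im[y0:y0+36,x0:x0+48,::-1],None,fx=K,fy=K,interpolation=cv2.INTER_NEAREST)
def line(P,col):
    q=(proj(c,P)-[x0-.5,y0-.5])*K
    cv2.polylines(a,[q.round().astype(int)],False,col,1)
m=float(sys.argv[2])/1000
line([g(m,-.019,.0195),g(m,.019,.0195),g(m+.008,.019,.0195),g(m+.008,-.019,.0195),g(m,-.019,.0195)],(255,0,0))
for q in sys.argv[3:]:
    q=float(q)/1000
    line([g(q,-.017,.0195),g(q,.017,.0195),g(q,.017,.048),g(q,-.017,.048),g(q,-.017,.0195)],(0,255,0))
cv2.imwrite('pics/'+n+'_ov.png',a)
E
python3 ov.py s17 30.6 24
```

```text
(no output)
```

View pics/s17_ov.png

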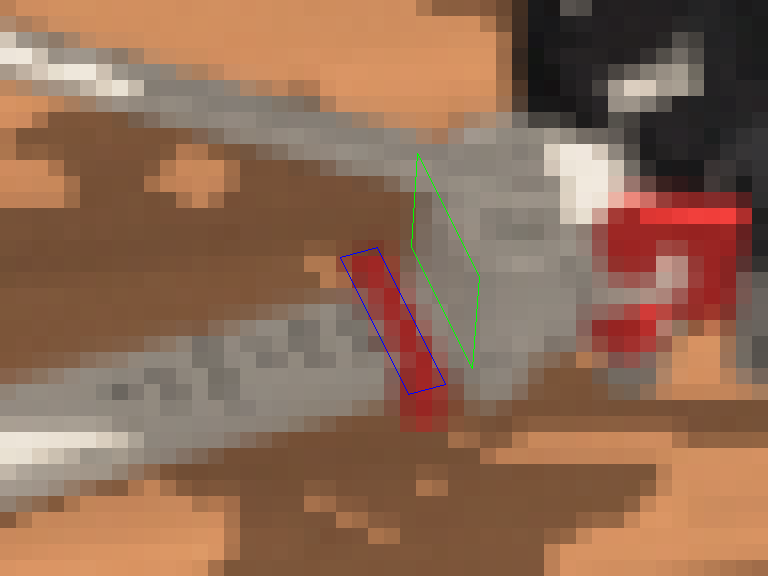

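The overlay gives a nose-to-clip gap of about 5 mm, and the tip travel agrees (25.5 against 30.6). I'll advance about 5 mm.

```bash
python3 -m jog '[[0.06,-0.35,0,0,0,0,0.9],[0.03,-0.2,0,0,0,0,0.9],[0,0,0,0,0,0,0.9]]'; python3 snap.py s18 scene; python3 leg.py s18; python3 ov.py s18 30.6 30.6;  python3 snap.py w18
```

```text
clock: 13.4
position: [0.5587, 0.1232, 0.2001]
tcp_rot: [0.451, 0.543, -0.452, 0.546]
force: [0.3, 2.5, -0.4]
opening: 0.0768
13.4 [0.55874747 0.1231902  0.20010139] [ 0.0022 -0.0039 -1.    ] yaw of y 10.689881699206754 [ 0.27937379  2.50020356 -0.41135706] 0.0768007530896797 [ 1.29619968 -0.1062483   0.92227556]
tip along -20.213661925284523 572.0324853038369
13.45 [0.55873648 0.12323535 0.20010808] [ 0.0022 -0.004  -1.    ] yaw of y 10.696656700467118 [ 0.10084722  2.02621168 -1.06433656] 0.07695784053345511 [0.54435703 0.19970362 0.16857591]
```

View pics/s18_ov.png

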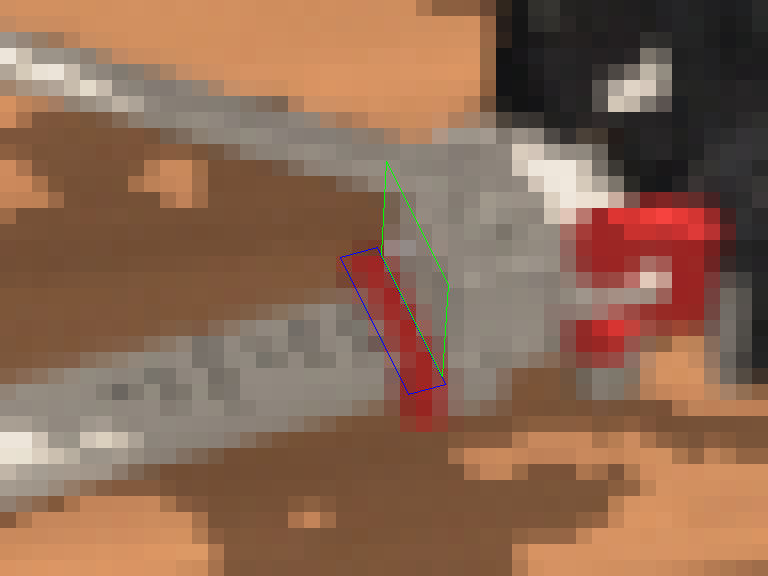

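View pics/w18.png

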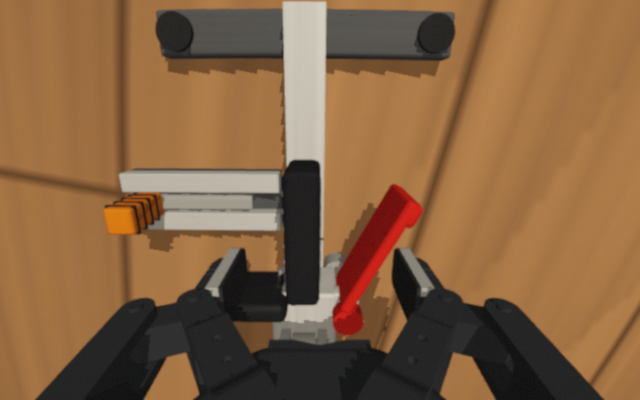

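The nose meets the clip edge within about 1 mm, and the wing is held at about 2 N. The lever is still open. I'll close the jaws gradually at 45 N.

```bash
python3 -m jog '[[-0.15,-0.05,0,0,0,0,0.8],[0,0,0,0,0,0,0.7],[0,0,0,0,0,0,0.6]]' 45; python3 -m jog '[[0,0,0,0,0,0,0.5],[0,0,0,0,0,0,0.45],[0,0,0,0,0,0,0.45]]';python3 snap.py w19; python3 leg.py w19
```

```text
clock: 13.8
position: [0.5583, 0.1229, 0.2013]
tcp_rot: [0.452, 0.542, -0.451, 0.547]
force: [2.3, 1.4, -0.1]
opening: 0.0511
clock: 14.1
position: [0.5605, 0.1232, 0.2027]
tcp_rot: [0.453, 0.541, -0.449, 0.548]
force: [1.6, 1.9, -1.3]
opening: 0.0384
14.1 [0.56048324 0.1232498  0.20273583] [ 0.0122 -0.0023 -0.9999] yaw of y 10.72342007984068 [ 1.64335181  1.93882988 -1.32110082] 0.03839042496699812 [0.54636068 0.19977232 0.1711911 ]
tip along -19.92539405037908 575.3614440845545
```

View pics/w19.png

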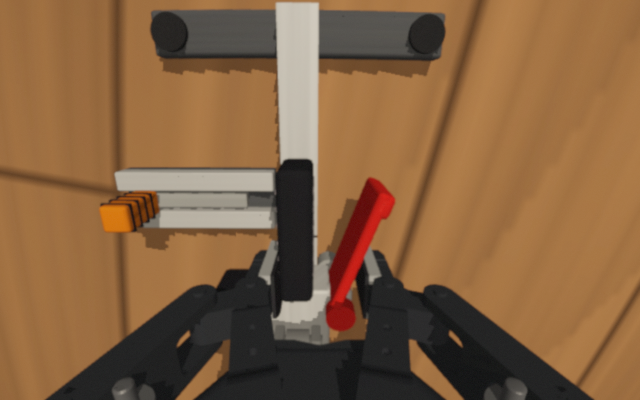

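```bash
python3 -m jog '[[-0.3,-0.05,-0.1,0,0.3,0,0.3],[-0.2,-0.04,0,0,0.3,0,0.2],[0,0,0,0,0,0,0.1],[0,0,0,0,0,0,0]]' 60; python3 -m jog '[[0,0,0,0,0,0,0],[0,0,0,0,0,0,0]]';python3 snap.py w20; python3 leg.py w20;python3 snap.py s20 scene;python3 ov.py s20 30.6 30.6
```

```text
clock: 14.55
position: [0.5557, 0.1228, 0.2031]
tcp_rot: [0.452, 0.543, -0.451, 0.545]
force: [0.5, 2.8, 1.1]
opening: 0.025
clock: 14.75
position: [0.5557, 0.1228, 0.2031]
tcp_rot: [0.452, 0.543, -0.451, 0.545]
force: [0.3, 2.2, 0.0]
opening: 0.0243
14.75 [0.55570579 0.12279803 0.20306179] [ 3.7e-03 -1.0e-04 -1.0e+00] yaw of y 10.611905688208145 [0.31159873 2.16417679 0.02876119] 0.024340019484152563 [0.54150016 0.19938076 0.17181288]
tip along -20.93931514105554 569.3183569488245
14.8 [0.5557358  0.12278685 0.20305803] [ 3.7e-03 -1.0e-04 -1.0e+00] yaw of y 10.612139653974648 [ 0.28874247  1.75890448 -0.06240528] 0.024332571046114918 [ 1.29619968 -0.1062483   0.92227556]
```

View pics/w20.png

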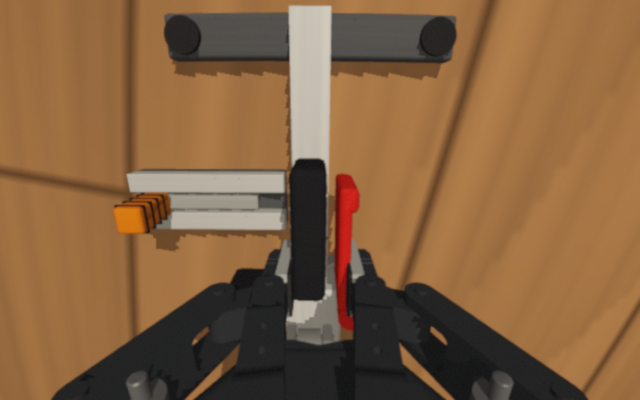

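View pics/s20_ov.png

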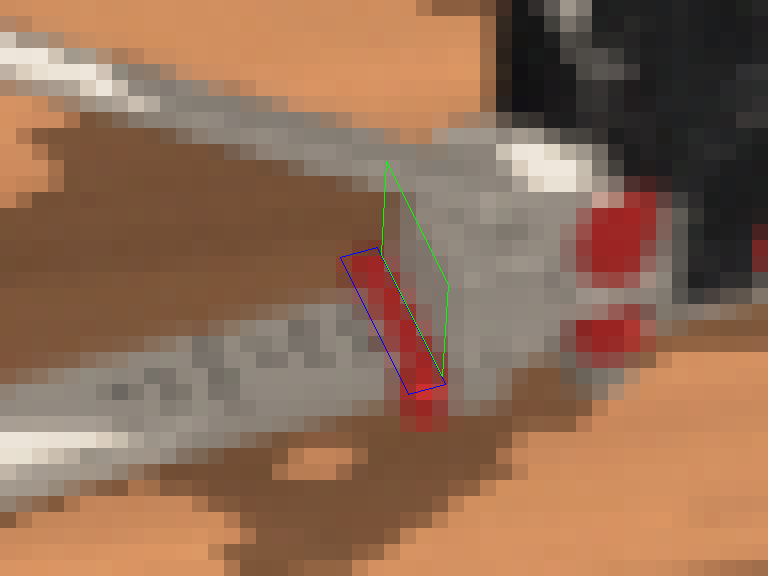

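Lever appears shut and parallel to the tongue. Next I'll check the nose position sub-pixel, using the scene-view shoe edge profile.

```bash
python3 - <<'E'
import pickle
from h import *
ex=np.array([.1795,-.98378,0]);ey=np.array([.98378,.1795,0]);ez=np.array([0,0,1.])
g=lambda a,l,z:(a*ex+(.5643+l)*ey)+z*ez
for n in('s16','s17','s18','s20'):
    s,c,im,d=pickle.load(open(n+'.pkl','rb'))
    print(n)
    for r in (214,215,216,217,218): print(r,[int(x[2]) for x in im[r,340:356]],'|',[int(x[0]) for x in im[r,340:356]])
    for r in (227,228): print(r,[tuple(int(t) for t in x) for x in im[r,346:356]])
c=pickle.load(open('s20.pkl','rb'))[1]
for a in(.0255,.0286,.0306): print(a,proj(c,[g(a,-.017,.0195),g(a,-.017,.048),g(a,.017,.0195),g(a,.017,.03)]).round(2).tolist())
E
python3 leg.py w20 346 178 .058 347 322 .058 309 171 .058 310 297 .058
```

```text
s16
214 [56, 56, 56, 56, 55, 57, 58, 80, 96, 119, 127, 126, 132, 130, 121, 121] | [118, 118, 118, 118, 119, 119, 115, 118, 127, 142, 146, 144, 150, 149, 139, 140]
215 [57, 57, 55, 55, 55, 56, 54, 54, 63, 93, 115, 118, 124, 126, 134, 136] | [119, 119, 118, 117, 117, 118, 118, 117, 117, 123, 135, 136, 142, 144, 152, 155]
216 [54, 54, 53, 55, 55, 54, 54, 54, 63, 94, 115, 126, 132, 121, 121, 119] | [115, 115, 114, 114, 115, 114, 115, 115, 115, 122, 136, 148, 151, 138, 138, 136]
217 [52, 54, 54, 54, 52, 53, 53, 53, 71, 97, 109, 121, 130, 124, 122, 113] | [114, 115, 115, 115, 113, 113, 115, 114, 115, 122, 127, 141, 149, 142, 139, 129]
218 [56, 56, 58, 54, 47, 45, 50, 55, 76, 100, 108, 112, 123, 129, 129, 127] | [120, 119, 121, 124, 116, 118, 120, 116, 115, 122, 127, 130, 141, 146, 147, 146]
227 [(132, 95, 87), (140, 44, 40), (160, 38, 36), (149, 58, 49), (127, 77, 56), (119, 89, 66), (129, 114, 101), (136, 126, 114), (135, 119, 106), (129, 103, 84)]
228 [(125, 84, 66), (137, 47, 38), (150, 36, 34), (140, 51, 40), (124, 74, 51), (120, 83, 56), (125, 95, 74), (124, 90, 69), (120, 81, 55), (1
[... 3022 characters left out ...]
123, 126, 126, 143, 149, 143, 139, 137, 144, 147]
227 [(132, 96, 87), (159, 47, 43), (202, 49, 46), (174, 67, 62), (135, 112, 102), (137, 129, 118), (138, 129, 118), (133, 111, 95), (123, 87, 62), (121, 84, 57)]
228 [(126, 84, 66), (140, 49, 39), (152, 39, 35), (141, 62, 56), (133, 106, 96), (131, 114, 98), (128, 103, 85), (123, 90, 69), (120, 81, 56), (121, 82, 57)]
0.0255 [[346.76, 217.98], [347.1, 212.19], [350.59, 225.62], [350.75, 223.53]]
0.0286 [[345.87, 218.22], [346.2, 212.43], [349.69, 225.87], [349.84, 223.77]]
0.0306 [[345.29, 218.37], [345.61, 212.58], [349.11, 226.03], [349.25, 223.93]]
-71.8 580.0
0.6 582.9
-74.6 564.9
-14.0 564.9
tip along -20.93931514105554 569.3183569488245
```

Run:
```python
import pickle
from h import *
ex=np.array([.1795,-.98378,0]);ey=np.array([.98378,.1795,0]);ez=np.array([0,0,1.])
g=lambda a,l,z:(a*ex+(.5643+l)*ey)+z*ez
c=pickle.load(open('s20.pkl','rb'))[1]
im0=np.load('scene0_i.npy').astype(int)
def edge(im,r):
    p=(im[r,:,0]-im[r,:,1])[338:356]-20.; p=np.clip(p,0,None);return p
def colat(a,z,r):
    l=np.linspace(-.019,.019,200);P=np.array([g(a,x,z) for x in l]);q=proj(c,P);return np.interp(r,q[:,1],q[:,0]) if q[0,1]<r<q[-1,1] else np.nan
for r in range(219,228):
    print(r,[int(t) for t in (im0[r,:,0]-im0[r,:,1])[340:354]],'pred near,far',round(colat(.0306,.0195,r),2),round(colat(.0386,.0195,r),2))
    i=pickle.load(open('s20.pkl','rb'))[2].astype(int);print('   s20',[int(t) for t in (i[r,:,0]-i[r,:,1])[340:354]],[int(t) for t in i[r,340:354,2]])
```

```text
219 [67, 67, 67, 78, 109, 118, 76, 64, 61, 60, 45, 35, 21, 8] pred near,far 345.61 343.0
   s20 [38, 39, 40, 67, 109, 120, 53, 13, 10, 10, 8, 7, 8, 9] [58, 59, 59, 47, 35, 36, 78, 103, 108, 113, 124, 128, 127, 132]
220 [67, 68, 67, 62, 89, 112, 102, 56, 21, 8, 10, 9, 9, 12] pred near,far 346.11 343.49
   s20 [39, 39, 38, 48, 88, 114, 86, 29, 10, 10, 9, 9, 8, 8] [60, 59, 59, 52, 44, 41, 51, 92, 109, 110, 123, 134, 128, 121]
221 [61, 61, 53, 41, 48, 99, 172, 104, 18, 9, 12, 9, 8, 9] pred near,far 346.6 343.99
   s20 [36, 33, 30, 31, 48, 89, 119, 49, 12, 9, 7, 8, 7, 8] [68, 72, 81, 85, 82, 55, 37, 87, 109, 109, 118, 122, 124, 124]
222 [26, 14, 10, 11, 23, 112, 176, 132, 41, 11, 12, 9, 12, 9] pred near,far 347.1 344.48
   s20 [17, 11, 8, 7, 21, 72, 113, 86, 29, 8, 8, 8, 8, 8] [101, 118, 127, 112, 91, 66, 40, 53, 94, 110, 119, 125, 125, 126]
223 [11, 12, 8, 11, 10, 31, 145, 180, 67, 12, 12, 12, 8, 9] pred near,far 347.6 344.97
   s20 [6, 8, 8, 7, 6, 35, 89, 119, 50, 10, 9, 8, 7, 7] [100, 107, 125, 106, 108, 99, 58, 37, 88, 109, 120, 128, 126, 126]
224 [12, 11, 8, 7, 11, 24, 112, 173, 132, 44, 11, 10, 11, 11] pred near,far 348.1 345.46
   s20 [6, 7, 8, 7, 5, 23, 74, 115, 87, 28, 8, 10, 8, 8] [106, 107, 124, 126, 103, 82, 66, 40, 51, 92, 123, 130, 123, 125]
225 [8, 12, 13, 9, 13, 12, 37, 142, 180, 100, 16, 10, 11, 12] pred near,far 348.6 345.95
   s20 [8, 7, 7, 8, 8, 8, 36, 93, 120, 56, 9, 8, 7, 8] [127, 106, 111, 128, 115, 117, 100, 53, 36, 67, 118, 130, 115, 114]
226 [8, 8, 8, 13, 13, 10, 29, 157, 180, 141, 51, 20, 30, 36] pred near,far 349.09 346.44
   s20 [8, 9, 8, 7, 8, 8, 30, 101, 128, 86, 20, 7, 8, 17] [128, 127, 127, 125, 126, 123, 89, 40, 38, 53, 101, 121, 122, 104]
227 [13, 12, 10, 10, 10, 11, 37, 110, 152, 119, 62, 58, 64, 65] pred near,far nan 346.94
   s20 [9, 9, 8, 9, 8, 10, 36, 112, 153, 107, 23, 8, 9, 22] [125, 123, 123, 123, 120, 120, 87, 43, 46, 62, 102, 118, 118, 95]
```

Lever blade lies at +16 mm, against an expected +17 mm when shut. Estimates put the nose 0.3–2.8 mm short, inside the ±4 mm tolerance. I'll firm the grip and nudge gently forward to centre it.

```bash
python3 -m jog '[[0,0,0,0,0,0,0],[0.03,-0.15,0,0,0,0,0],[0.03,-0.15,0,0,0,0,0]]' 80; python3 -m jog '[[0,0,0,0,0,0,0],[0,0,0,0,0,0,0]]'; python3 snap.py s21 scene; python3 leg.py s21
python3 - <<'E'
import pickle
for n in('s18','s20','s21'):
    im=pickle.load(open(''+n+'.pkl','rb'))[2]
    print(n,[[int(x) for x in im[r,344:350,2]] for r in(215,216,217)],[[int(x) for x in im[r,347:352,1]] for r in(226,227)])
E
```

```text
clock: 15.15
position: [0.5557, 0.1221, 0.2032]
tcp_rot: [0.453, 0.544, -0.45, 0.544]
force: [-0.5, 4.6, 2.5]
opening: 0.0238
clock: 15.35
position: [0.5557, 0.1222, 0.2032]
tcp_rot: [0.453, 0.544, -0.45, 0.544]
force: [-1.2, 4.5, 1.9]
opening: 0.0238
15.35 [0.55565534 0.12216543 0.20316309] [ 0.0026  0.0033 -1.    ] yaw of y 10.686281194265268 [-1.18074491  4.52338586  1.93584883] 0.023837444152371906 [ 1.29619968 -0.1062483   0.92227556]
tip along -20.892861199785123 569.0792504028885
s18 [[54, 56, 81, 108, 127, 128], [54, 54, 78, 110, 128, 124], [52, 52, 90, 109, 116, 128]] [[45, 39, 68, 114, 132], [44, 38, 67, 114, 130]]
s20 [[56, 54, 65, 97, 120, 129], [54, 54, 70, 98, 123, 122], [52, 52, 70, 99, 116, 126]] [[45, 40, 57, 110, 131], [47, 49, 67, 112, 129]]
s21 [[56, 54, 67, 97, 119, 129], [54, 55, 70, 96, 122, 122], [51, 53, 70, 97, 116, 127]] [[45, 41, 58, 111, 132], [50, 48, 66, 112, 130]]
```

The leg is clamped and did not move under the nudge. All estimates put the nose about 1.5 mm short, within tolerance, so I'll hand in while holding.

```bash
python3 -m jog '[[0,0,0,0,0,0,0],[0,0,0,0,0,0,0]]'; python3 -c "
from cell import env
print(env.sign_off())"
```

```text
clock: 15.6
position: [0.5557, 0.1222, 0.2032]
tcp_rot: [0.453, 0.544, -0.45, 0.544]
force: [-1.2, 3.9, 2.0]
opening: 0.024
the job is handed in; nothing more can be done
None
```

I handed the job in at 15.6 s with the leg at the mark, the cam lever shut and the gripper still holding the tongue and lever at 80 N. No verdict was reported.

- **Transport lock:** I gripped the orange knob and slid it out until it resisted at about 23 N with no further travel. One camera reading put it at only about 19.5 mm of its 22 mm travel. I trusted the hard stop over that reading.
- **Leg:** I pushed it about 67 mm with a finger against the wing and held it at the mark while the lever was still open.
- **Lever:** I squeezed it against the tongue. In the last wrist picture it lies parallel to the tongue, at the position expected when shut. The closed jaw opening read 24 mm, where the model gives 28 mm.
- **Nose position:** My final estimates disagreed slightly, from about 0.3 to 2.8 mm short of the clip's near edge. The best guess is about 1.5 mm short, inside the 4 mm tolerance. An earlier, larger disagreement over the clip's position came from mistaking its lower face for its edge, and I corrected it from a side view.
- **Nudge:** A small forward nudge at about 5 N to centre the nose did not move the leg, which suggests the clamp holds.
- **Bystanders:** I never touched the owl, bowl or pueblo house. I made no separate final check of their positions.

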